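Let off the ratchet press and lift the mould out

ROBOT

A 6-joint arm with a two-finger parallel gripper is mounted at the origin on a cart in front of the work surface, level with it; the furniture and walls round the work are solid. World frame = base frame: x ahead of the robot, y to its left, z up, the work surface at z = 0. Lengths are in mm, angles in rad, forces in N, time in s.
With the tool pointing down it reaches from about 350 to 775 mm from the base axis. Payload 7.3 kg.
Tool frame: the origin (TCP) lies at the very end of the fingers, on their centre line; the grasp point (between the pads) lies bot.grip_point_offset behind it (bot.grip_point_offset is the distance from the TCP to the grasp point, in mm); z points along the fingers, y is the line along which they close (so a half turn about z gives the same grasp; the last joint's range is limited). The gripper opens to 92 mm and grips with 3 to 60 N. Pads are 19 mm wide; open, the fingers measure 130 mm over their backs; the gripper's body (75 mm by 190 mm) begins 47 mm behind the grasp point.
Start: joints at [-0.146, 0.342, 1.524, -0, 1.275, -0.146], TCP at [525.019, 0.019, 226.741] pointing down, gripper open.
Joint ranges: [-2.53, 2.53], [-0.77, 2.02], [0.04, 2.7], [-1, 4.14], [0.28, 2.66], [-3.11, 3.11]. Speed limits (rad/s): [2.57, 2.57, 3.14, 3.14, 3.14, 3.14].

INTERFACE

Orientations are given as [roll, pitch, yaw] about the fixed x, y, z axes, in that order (R = Rz(yaw) Ry(pitch) Rx(roll)).
In Python, from plant import bot gives the robot as it stands. The module is installed in compiled form; this text tells all that it offers.
- The arm moves only by the tool carry_out, never from a script. Its argument "plan" is a list of rows, each an object of numbers: "tx", "ty", "tz": the shift along the world's x, y, z in mm; "rx", "ry", "rz": the turn, a rotation vector about the world's x, y, z in rad. A call has 1 to 12 rows; each row shifts and turns the commanded pose from where the row before left it; what a row does not reach is not made up. A row lasts 1/10 s, in which the tool goes at most 50 mm and 8.59 degrees, less where a joint would pass 70% of its speed; a pose out of reach is approached as far as the arm can. A call with a gripper value outside its range is refused whole. "gripper" is the closure, from 0 (fully open) to 1 (shut), set as the call begins (left out, the last holds). The fingers move at their own pace and stop on an object; the grip force is fixed at half the most. Time passes only in rows, so rows that do not move let the fingers close. It gives the time, the measured TCP pose, the force, the opening and the grip force at its end, in the units of the state.
- bot.get_obs(): the state, without advancing time (a new reading comes with each control period).
- bot.capture(name): name is "scene" or "side" or "wrist"; returns the picture (420x560x3 uint8, red, green, blue); there is no depth.
- bot.camera_model(name): a dict with "camera_matrix" (3x3 intrinsics, pixels), "R" (3x3) and "t" (3): a world point X has camera coordinates R X + t. Camera axes: x right, y down, z forward; pixel columns grow to the right and rows downward; lengths in mm; the calibration is good to about 2 mm. A picture is of the moment at which its call begins: read the wrist's pose just before it. camera_model takes no time and is no camera call; for the wrist camera it gives the pose at the moment of the call.
- bot.close_job(): hands the job in; it is judged then, once.
The state is a dict: "time": time; "joint_positions": joint angles; "dq": joint speeds; "tau": joint torques, N m; "tool_pos": TCP position; "tcp_rot": TCP orientation; "contact_force": force on the tool from outside, world axes, zero at the start; "moment": the same for the moment, N m; "grip_width": finger opening in mm; "finger_force": force on a finger pad.
Only numpy, scipy, OpenCV 4.12 (cv2) and the standard library are available. Lean on these libraries where they do the work, as an engineer would, in place of code of your own. Each camera call takes 0.05 s, during which the arm holds its last target. There are 200 camera calls.

TASK

The cheese in the bench press has been pressed long enough. Throw the red pawl lever right over to release, take up the play in the crank and wind on just enough (less than a quarter of a tooth) to carry the load and let the pawl spring off, and ease the crank back by hand, slowly, never letting it fly round, until the press is fully let back on its stop; then lift the white mould out and stand it upright on the wooden board. Do not force the lever, leave it on release, and leave the tumbler, green-lidded jar and honey jar where they stand.

Things in the scene. Friction and masses are not known exactly. Their poses are not given: they have to be found in the camera images.
- press: Bench press fixed to the worktop: steel bed (130 x 365 mm), white gear housing (118 mm square, top at z = 62 mm) at its left end with ratchet wheel and crank on it, end plate at its right end (top at z = 84 mm). Origin on the worktop under the crank's axis; z up, -y along the bed from housing to end plate. The wheel (16 teeth, 90 mm across) lies flat at z 66 to 75 mm.
- crank_axis (a point): Point on the vertical axis of crank and ratchet wheel, at the height of the knob's middle (z = 0.120).
- knob_centre (a point): Middle of the black upright crank knob: 24 mm across, z 90 to 145 mm; the crank arm below it tops out at z = 88 mm. It spins freely, 62 mm from the crank axis. The crank has up to 15 degrees of idle play on its shaft before it bites. Then a spring pulls it back, anticlockwise, with 10 to 11 N wound up, 4 N at the stop; with the pawl off and nobody at the crank it flies back.
- ram: Rack bar with the white pressing foot, driven by the crank: 11 mm for each rad. Its origin lies on the crank's axis (z = 0) when the press is fully let back; at the start it is 45.3 mm further along the bed (the wheel 4.12 rad from home, wound on clockwise from above), with the foot in the mould. Let back, the foot stands 30 mm clear of the mould.
- lever_pivot (a point): Vertical axis of the pawl lever and the pawl, at the housing's near left corner, at the height of the red tab's middle (z = 0.094).
- red_tab: Red upright tab (post 13 mm across, z 78 to 105 mm; origin in its middle) at the end of the flat steel pawl lever (top at z = 81 mm), 46 mm from lever_pivot. To be pushed sideways, anticlockwise from above, round lever_pivot.
- pawl_lever (a joint): Lever angle, rad: 0 is pawl in (the start), 1.1 released, on its stop; grows anticlockwise from above; stays where left (3 to 6 N at the tab moves it). A spring links it to the brass pawl: beyond 0.95 it pulls the pawl off, but the loaded tooth keeps it in until the crank carries the whole load and the wheel turns on by 1.5 degrees; then the pawl springs off and stays off.
- mould_rib (a point): Centre of the lifting rib on the white mould (box 64 x 92 x 64 mm, 0.3 to 0.65 kg, open to the ram, standing on the bed, top at z = 12 mm, against the end plate). The rib is 14 mm thick (its x), 60 mm long (its y, along the bed), 24 mm high; its centre is 76 mm above the mould's underside, 12 mm above its lid.
- board_top (a point): Centre of the top of the wooden chopping board (300 x 200 mm, top at z = 0.022), fixed on the worktop to the right. Its x is across (200 mm), its y along (300 mm).
- tumbler: Clear glass tumbler, 81 mm across, 91 mm tall, behind the press's right end; origin in the centre of its underside.
- green_jar: Small spice jar with a green lid, 44 mm across, 100 mm tall, behind the press's left end; origin in the centre of its underside.
- honey_jar: Honey jar with a red lid, 60 mm across, 86 mm tall, behind the press; origin in the centre of its underside.

How it is judged:
By the outcome, as a careful person would: the job done as asked, in the order asked, and still so for the second after the job is handed in, with the robot touching nothing.
It also fails if it takes over 72 s, if anything falls off the work surface, if the arm or the gripper's body presses on something with over 40 N, if the wrist force passes 120 N, or if a joint passes its speed limit or range.

## Working session

There is one attempt and no reset: what is moved stays moved. The work goes in short steps, Python scripts to look and compute and a tool call to move; the robot and the scene stay as the last step left them, time stands still between calls to the robot, and variables do not carry over. Pictures are saved under pics/ and viewed, at most 10 in all, crops included, and the job is handed in when it is done.

Besides the shell and the picture viewer there is one more tool, called after "Request:" as name([rows], argument=value, ...), one row to a line, values as JSON. carry_out: Moves the arm, as the interface text tells. Its arguments: {"type":"object","properties":{"plan":{"type":"array"},"gripper":{"type":"number"}},"required":["plan"]}

```bash
mkdir -p pics
python3 - <<'E'
from plant import bot
import cv2,numpy as np
for n in("scene","side"):
    im=bot.capture(n); cv2.imwrite(f"pics/{n}0.png",cv2.resize(im[:,:,::-1],(784,588)))
    m=bot.camera_model(n); print(n,np.round(m["camera_matrix"],1).tolist(),np.round(m["R"],4).tolist(),np.round(m["t"],1).tolist())
o=bot.get_obs(); print(o,bot.grip_point_offset)
E
```

```text
scene [[465.5, 0.0, 281.8], [0.0, 465.5, 206.6], [0.0, 0.0, 1.0]] [[-0.6575, -0.7532, -0.0215], [-0.5144, 0.4696, -0.7175], [0.5505, -0.4607, -0.6962]] [395.4, 394.4, 1254.9]
side [[504.1, 0.0, 278.8], [0.0, 504.1, 217.3], [0.0, 0.0, 1.0]] [[-0.9826, -0.184, -0.0236], [-0.0578, 0.4244, -0.9036], [0.1763, -0.8866, -0.4277]] [573.3, 132.1, 1198.6]
{'time': 0.1, 'joint_positions': array([-1.46006277e-01,  3.42652348e-01,  1.52488948e+00,  9.67012286e-06,
        1.27541917e+00, -1.46007399e-01]), 'dq': array([ 0.00040197, -0.00097596, -0.0034093 , -0.00078693, -0.00093947,
       -0.00176664]), 'tau': array([ 1.49919495e-03, -4.32001984e+01, -2.44694173e+01,  7.19219679e-02,
        5.25739230e-02, -9.79429342e-05]), 'tool_pos': array([5.24645938e+02, 7.40033281e-02, 2.26126004e+02]), 'tcp_rot': array([-3.14024021e+00, -2.08228772e-04,  1.57079449e+00]), 'contact_force': array([0.00833278, 0.14797376, 0.44351779]), 'moment': array([-0.06874142,  0.07483383, -0.02378666]), 'finger_force': 0.0, 'grip_width': 91.67374784554211} 18.8
```

View pics/scene0.png

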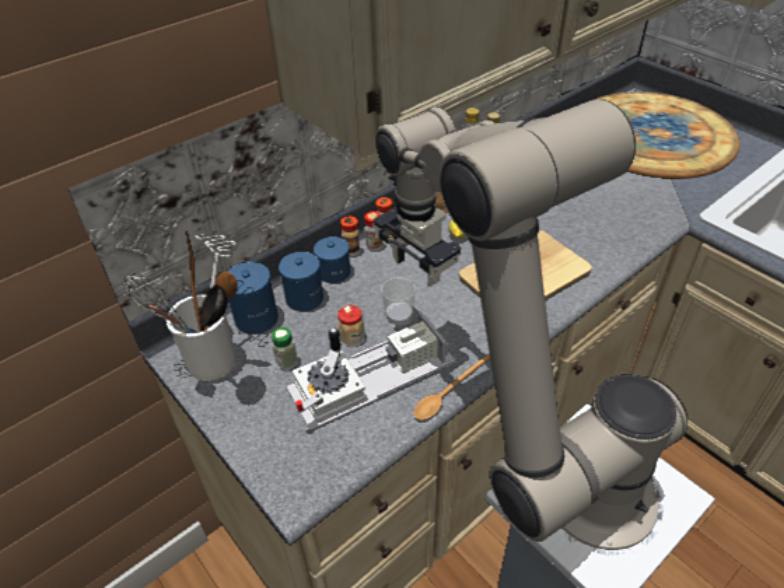

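View pics/side0.png

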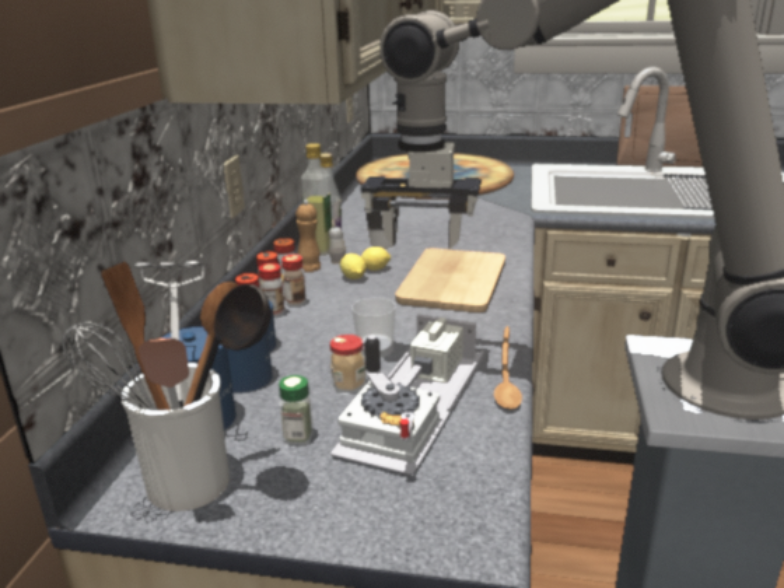

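The scene picture shows the knob at about (334,339), the tab at (299,405), the rib at (407,336) and the wheel at (328,377). In the side picture they are at about (372,353), (405,428), (436,331) and (390,402).

```bash
cat > h.py <<'E'
from plant import bot
import cv2,numpy as np
def ray(m,uv):
    R=np.array(m["R"]);d=R.T@np.linalg.inv(m["camera_matrix"])@[uv[0],uv[1],1.];return -R.T@np.array(m["t"]),d
def atz(m,uv,z):
    c,d=ray(m,uv);return c+d*(z-c[2])/d[2]
def proj(m,X):
    p=np.array(m["camera_matrix"])@(np.array(m["R"])@np.array(X)+m["t"]);return p[:2]/p[2]
def st():
    o=bot.get_obs();print({k:np.round(o[k],3).tolist() for k in("time","tool_pos","tcp_rot","joint_positions","contact_force","grip_width")})
E
python3 - <<'E'
from h import *
S=bot.camera_model("scene");D=bot.camera_model("side")
P=dict(knob=((334,340),(372,354),118),tab=((299,405),(405,428),92),rib=((407,336),(436,331),90),wheel=((328,377),(390,402),75),
 board=((525,268),(453,278),22),green=((282,334),(293,382),100),honey=((350,312),(347,344),86),tumb=((398,283),(374,305),91))
for k,(a,b,z) in P.items(): print(k,atz(S,np.array(a)/1.4,z).round(),atz(D,np.array(b)/1.4,z).round())
m=bot.camera_model("wrist");print((-np.array(m["R"]).T@m["t"]).round(),np.array(m["R"]).round(2).tolist(),m["camera_matrix"])
E
```

```text
knob [570. 196. 118.] [572. 197. 118.]
tab [499. 342.  92.] [497. 342.  92.]
rib [492.  56.  90.] [492.  55.  90.]
wheel [528. 249.  75.] [534. 258.  75.]
board [ 507. -367.   22.] [ 503. -334.   22.]
green [675. 262. 100.] [678. 264. 100.]
honey [638. 102.  86.] [633. 114.  86.]
tumb [632. -40.  91.] [617. -30.  91.]
[525.  80. 383.] [[1.0, 0.0, -0.0], [0.0, -0.96, 0.29], [-0.0, -0.29, -0.96]] [[333.57596031   0.         273.2582135 ]
 [  0.         333.57596031 212.15820833]
 [  0.           0.           1.        ]]
```

Request:
carry_out([
  {"ty":40},
  {"ty":40},
  {"ty":40},
  {"ty":40},
  {"ty":20},
  {},
  {},
])

```text
invalid input at $.plan[0]: expected keys tx, ty, tz, rx, ry, rz
```

Run:
```python
from h import *
st()
m=bot.camera_model("wrist");im=bot.capture("wrist");import pickle;pickle.dump(m,open("w1.pkl","wb"))
cv2.imwrite("w1.png",im[:,:,::-1]);cv2.imwrite("pics/w1.png",cv2.resize(im[:,:,::-1],(784,588),interpolation=cv2.INTER_CUBIC))
```

```text
{'time': 0.1, 'tool_pos': [524.646, 0.074, 226.126], 'tcp_rot': [-3.14, -0.0, 1.571], 'joint_positions': [-0.146, 0.343, 1.525, 0.0, 1.275, -0.146], 'contact_force': [0.008, 0.148, 0.444], 'grip_width': 91.674}
```

View pics/w1.png

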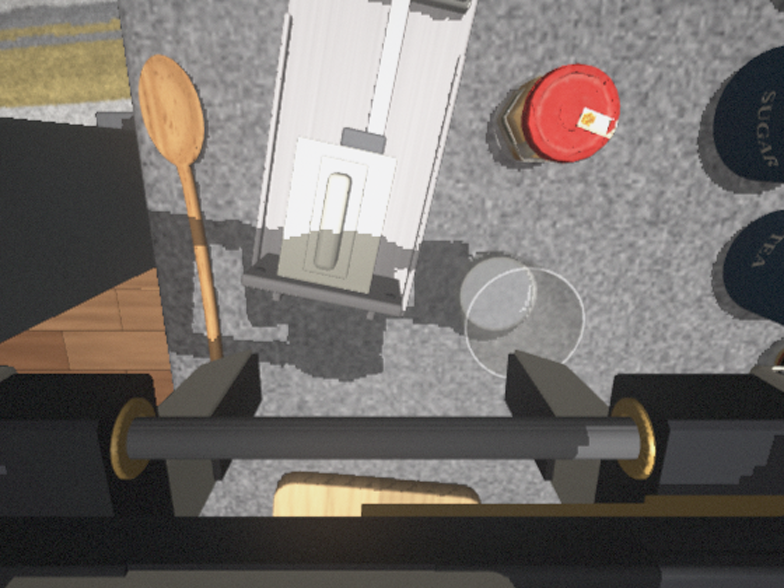

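The wrist view still shows the start pose: the rib runs from (340,175) to (326,268) at 1.4x scale, with the end plate below it. Every row needs all six keys, so I'll write them in full.

Request:
carry_out([
  {"tx":0,"ty":40,"tz":0,"rx":0,"ry":0,"rz":0},
  {"tx":0,"ty":40,"tz":0,"rx":0,"ry":0,"rz":0},
  {"tx":0,"ty":40,"tz":0,"rx":0,"ry":0,"rz":0},
  {"tx":0,"ty":40,"tz":0,"rx":0,"ry":0,"rz":0},
  {"tx":0,"ty":20,"tz":0,"rx":0,"ry":0,"rz":0},
  {"tx":0,"ty":0,"tz":0,"rx":0,"ry":0,"rz":0},
  {"tx":0,"ty":0,"tz":0,"rx":0,"ry":0,"rz":0},
])

```text
time: 0.85
tool_pos: [524.8, 180.0, 226.4]
tcp_rot: [-3.141, 0.001, 1.572]
contact_force: [0.9, 0.3, -1.2]
grip_width: 91.8
finger_force: 0.0
```

Run:
```python
from h import *
import pickle
m=pickle.load(open("w1.pkl","rb"))
for n,p,z in [("ribA",(340,174),100),("ribB",(326,269),100),("honey",(573,113),86),("tumb",(525,323),91)]: print(n,atz(m,np.array(p)/1.4,z).round(1))
st()
m=bot.camera_model("wrist");im=bot.capture("wrist");pickle.dump(m,open("w2.pkl","wb"))
cv2.imwrite("w2.png",im[:,:,::-1]);cv2.imwrite("pics/w2.png",cv2.resize(im[:,:,::-1],(784,588),interpolation=cv2.INTER_CUBIC))
```

```text
ribA [500.5  68.8 100. ]
ribB [490.3  11.6 100. ]
honey [638.4 103.3  86. ]
tumb [620.2 -27.4  91. ]
{'time': 0.85, 'tool_pos': [524.784, 179.966, 226.389], 'tcp_rot': [-3.141, 0.001, 1.572], 'joint_positions': [0.193, 0.397, 1.441, -0.001, 1.304, 0.192], 'contact_force': [0.925, 0.274, -1.25], 'grip_width': 91.847}
```

View pics/w2.png

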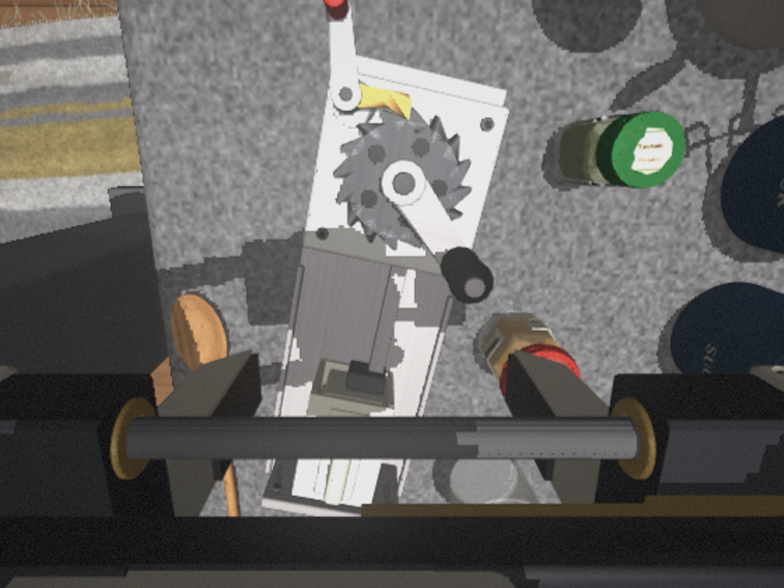

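The wrist picture shows the hub at (404,183), the lever pivot at (345,95), the knob top at (474,288) and the red tab at (337,5). The jar and bed are visible too.

Run:
```python
from h import *
import pickle
m=pickle.load(open("w2.pkl","rb"))
for n,p,z in [("hub",(404,183),88),("hub75",(404,183),78),("pivot",(345,95),83),("tab",(337,5),105),("knobtop",(474,288),145),("green",(650,149),100),
 ("corner",(507,92),62),("e1",(362,56),62)]: print(n,atz(m,np.array(p)/1.4,z).round(1))
S=bot.camera_model("scene");D=bot.camera_model("side")
for n,v in (("scene",S),("side",D)):
    im=bot.capture(n).astype(int);r=(im[...,0]>130)&(im[...,1]<70)&(im[...,2]<70)
    c,l,s,ce=cv2.connectedComponentsWithStats(r.astype(np.uint8))
    for a,b in zip(s[1:],ce[1:]):
        if a[4]>8 : print(n,a,b.round(1),atz(v,b,94).round(1))
```

```text
hub [538.8 242.8  88. ]
hub75 [539.2 242.2  78. ]
pivot [503.2 293.3  83. ]
tab [501.6 334.2 105. ]
knobtop [574.1 192.  145. ]
green [680.1 262.8 100. ]
corner [604.4 297.5  62. ]
e1 [512.7 318.   62. ]
scene [242 221  13   9  51] [247.2 225.6] [627.8 120.1  94. ]
scene [212 286   3   4   9] [212.9 287.7] [503.  340.6  94. ]
side [185 185  15  10  43] [190.9 190.1] [ 875.7 -178.9   94. ]
side [202 186  13   5  20] [207.6 187.6] [ 833.1 -204.2   94. ]
side [237 248  19   3  20] [245.7 249.6] [629.8 146.5  94. ]
side [286 302   5   7  18] [288.1 304.5] [499.4 341.5  94. ]
```

Run:
```python
from h import *
S=bot.camera_model("scene");D=bot.camera_model("side")
def tri(a,b):
    A=[];y=[]
    for m,p in((S,a),(D,b)):
        c,d=ray(m,np.array(p)/1.4);d/=np.linalg.norm(d);Q=np.eye(3)-np.outer(d,d);A.append(Q);y.append(Q@c)
    return np.linalg.lstsq(np.vstack(A),np.hstack(y),rcond=None)[0].round()
print(tri((213,305),(235,315)),tri((205,310),(172,380)))
p=np.array([503.2,293.3])
for a in np.arange(0,1.11,.1):
    t=1.61+a;r=np.array([np.cos(t),np.sin(t)]);n=np.array([np.sin(t),-np.cos(t)])
    print(round(a,2),(p+46*r+25.5*n).round(1))
```

```text
[696. 384. 264.] [808. 368. 152.]
0.0 [526.9 340.3]
0.1 [522.1 342.4]
0.2 [517.1 344. ]
0.3 [511.9 345.2]
0.4 [506.7 345.8]
0.5 [501.5 345.9]
0.6 [496.2 345.4]
0.7 [491.1 344.5]
0.8 [486. 343.]
0.9 [481.1 341. ]
1.0 [476.5 338.6]
1.1 [472.1 335.7]
```

Request:
carry_out([
  {"tx":4,"ty":40,"tz":-5,"rx":0,"ry":0,"rz":0},
  {"tx":4,"ty":40,"tz":-10,"rx":0,"ry":0,"rz":0},
  {"tx":4,"ty":40,"tz":-10,"rx":0,"ry":0,"rz":0},
  {"tx":2,"ty":40,"tz":-10,"rx":0,"ry":0,"rz":0},
  {"tx":0,"ty":0,"tz":-10,"rx":0,"ry":0,"rz":0},
  {"tx":0,"ty":0,"tz":0,"rx":0,"ry":0,"rz":0},
], gripper=1)

```text
time: 1.6
tool_pos: [538.3, 339.2, 179.7]
tcp_rot: [-3.138, 0.002, 1.571]
contact_force: [-0.1, -0.1, -0.2]
grip_width: 48.7
finger_force: 0.0
```

Request:
carry_out([
  {"tx":0,"ty":0,"tz":-20,"rx":0,"ry":0,"rz":0},
  {"tx":0,"ty":0,"tz":-20,"rx":0,"ry":0,"rz":0},
  {"tx":0,"ty":0,"tz":-20,"rx":0,"ry":0,"rz":0},
  {"tx":0,"ty":0,"tz":-20,"rx":0,"ry":0,"rz":0},
  {"tx":0,"ty":0,"tz":-14,"rx":0,"ry":0,"rz":0},
  {"tx":0,"ty":0,"tz":0,"rx":0,"ry":0,"rz":0},
  {"tx":0,"ty":0,"tz":0,"rx":0,"ry":0,"rz":0},
  {"tx":0,"ty":0,"tz":0,"rx":0,"ry":0,"rz":0},
])

```text
time: 2.4
tool_pos: [539.9, 340.0, 89.2]
tcp_rot: [3.139, -0.001, 1.57]
contact_force: [-0.0, 0.9, -0.3]
grip_width: 0.4
finger_force: 0.0
```

Run:
```python
from h import *
st();m=bot.camera_model("wrist")
im=bot.capture("wrist");cv2.imwrite("pics/w3.png",im[:,:,::-1])
```

```text
{'time': 2.4, 'tool_pos': [539.903, 340.011, 89.183], 'tcp_rot': [3.139, -0.001, 1.57], 'joint_positions': [0.442, 0.671, 1.367, -0.0, 1.102, 0.442], 'contact_force': [-0.022, 0.857, -0.28], 'grip_width': 0.362}
```

View pics/w3.png

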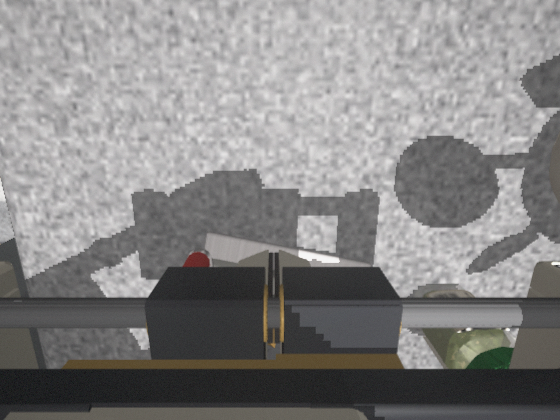

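The tab's red top is at (197,258), just left of the closed fingers. I'll start the push along the arc.

Request:
carry_out([
  {"tx":-6,"ty":0,"tz":0,"rx":0,"ry":0,"rz":0},
  {"tx":-6,"ty":0,"tz":0,"rx":0,"ry":0,"rz":0},
  {"tx":-4,"ty":2,"tz":0,"rx":0,"ry":0,"rz":0.1},
  {"tx":-5,"ty":2,"tz":0,"rx":0,"ry":0,"rz":0.1},
  {"tx":-5,"ty":1,"tz":0,"rx":0,"ry":0,"rz":0.1},
  {"tx":0,"ty":0,"tz":0,"rx":0,"ry":0,"rz":0},
])

```text
time: 3.05
tool_pos: [512.3, 345.3, 88.1]
tcp_rot: [3.141, 0.0, 1.873]
contact_force: [0.3, -0.4, -0.7]
grip_width: 0.5
finger_force: 0.1
```

Run:
```python
from h import *
st()
```

```text
{'time': 3.05, 'tool_pos': [512.338, 345.307, 88.09], 'tcp_rot': [3.141, 0.0, 1.873], 'joint_positions': [0.469, 0.64, 1.431, -0.0, 1.07, 0.168], 'contact_force': [0.293, -0.393, -0.653], 'grip_width': 0.473}
```

Request:
carry_out([
  {"tx":-5,"ty":0.5,"tz":0,"rx":0,"ry":0,"rz":0.1},
  {"tx":-5,"ty":0,"tz":0,"rx":0,"ry":0,"rz":0.1},
  {"tx":-5,"ty":-0.5,"tz":0,"rx":0,"ry":0,"rz":0.1},
  {"tx":-5,"ty":-1,"tz":0,"rx":0,"ry":0,"rz":0.1},
  {"tx":-5,"ty":-1.5,"tz":0,"rx":0,"ry":0,"rz":0.1},
])

```text
time: 3.55
tool_pos: [488.2, 343.6, 88.2]
tcp_rot: [3.139, -0.0, 2.372]
contact_force: [1.3, 3.3, -0.6]
grip_width: 0.2
finger_force: 1.8
```

Run:
```python
from h import *
st()
im=np.vstack([cv2.resize(bot.capture("wrist")[100:340,100:400,::-1],None,fx=1.2,fy=1.2),cv2.resize(bot.capture("side")[260:330,235:345,::-1],(360,229),interpolation=cv2.INTER_CUBIC)])
cv2.imwrite("pics/w4.png",im)
```

```text
{'time': 3.55, 'tool_pos': [488.174, 343.575, 88.174], 'tcp_rot': [3.139, -0.0, 2.372], 'joint_positions': [0.484, 0.605, 1.499, 0.001, 1.035, -0.317], 'contact_force': [1.327, 3.33, -0.646], 'grip_width': 0.215}
```

View pics/w4.png

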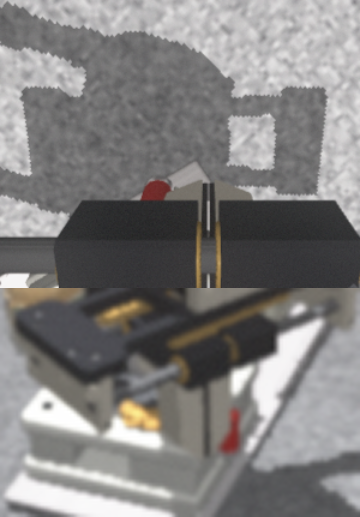

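The tab at (155,190) is moving ahead of the finger, at 3.6 N. I'll continue, in small steps near the stop.

Request:
carry_out([
  {"tx":-5,"ty":-2,"tz":0,"rx":0,"ry":0,"rz":0.1},
  {"tx":-4.5,"ty":-2.5,"tz":0,"rx":0,"ry":0,"rz":0.1},
])

```text
time: 3.85
tool_pos: [478.8, 338.9, 88.1]
tcp_rot: [3.139, 0.0, 2.57]
contact_force: [0.3, 4.3, 0.2]
grip_width: 0.3
finger_force: 2.1
```

Request:
carry_out([
  {"tx":-2,"ty":-1.5,"tz":0,"rx":0,"ry":0,"rz":0.05},
  {"tx":0,"ty":0,"tz":0,"rx":0,"ry":0,"rz":0},
])

```text
time: 4.05
tool_pos: [476.5, 337.0, 88.0]
tcp_rot: [3.141, -0.0, 2.617]
contact_force: [0.5, 3.5, -0.7]
grip_width: 0.4
finger_force: 1.4
```

Run:
```python
from h import *
st()
S=bot.camera_model("scene");D=bot.camera_model("side")
for n,v in (("scene",S),("side",D)):
    im=bot.capture(n).astype(int);r=(im[...,0]>110)&(im[...,1]<70)&(im[...,2]<70)
    c,l,s,ce=cv2.connectedComponentsWithStats(r.astype(np.uint8))
    for a,b in zip(s[1:],ce[1:]):
        if a[4]>5 :
            q=atz(v,b,94); 
            if q[0]<550:print(n,a,q.round(1), np.arctan2(q[1]-293.3,q[0]-503.2))
```

```text
{'time': 4.05, 'tool_pos': [476.465, 337.036, 88.042], 'tcp_rot': [3.141, -0.0, 2.617], 'joint_positions': [0.484, 0.585, 1.538, 0.001, 1.018, -0.563], 'contact_force': [0.532, 3.479, -0.694], 'grip_width': 0.387}
scene [225 289   4   4  13] [468.7 317.1  94. ] 2.537266707533626
side [309 301   3   6  11] [458.7 333.7  94. ] 2.4048282537043324
```

Request:
carry_out([
  {"tx":-1.5,"ty":-1.5,"tz":0,"rx":0,"ry":0,"rz":0.05},
  {"tx":-1.5,"ty":-1.5,"tz":0,"rx":0,"ry":0,"rz":0.05},
])

```text
time: 4.35
tool_pos: [473.9, 334.1, 88.0]
tcp_rot: [3.14, 0.0, 2.719]
contact_force: [0.4, 5.4, 0.6]
grip_width: 0.6
finger_force: 2.1
```

Request:
carry_out([
  {"tx":-1,"ty":-1.5,"tz":0,"rx":0,"ry":0,"rz":0.03},
])

```text
time: 4.45
tool_pos: [472.8, 332.6, 88.0]
tcp_rot: [3.14, 0.0, 2.749]
contact_force: [0.5, 4.9, 0.7]
grip_width: 0.6
finger_force: 2.2
```

Request:
carry_out([
  {"tx":-0.7,"ty":-1.2,"tz":0,"rx":0,"ry":0,"rz":0.03},
])

```text
time: 4.55
tool_pos: [472.0, 331.4, 88.0]
tcp_rot: [3.14, 0.0, 2.779]
contact_force: [-0.3, 3.7, -0.6]
grip_width: 0.5
finger_force: 2.6
```

Request:
carry_out([
  {"tx":-0.7,"ty":-1.2,"tz":0,"rx":0,"ry":0,"rz":0.02},
])

```text
time: 4.65
tool_pos: [471.8, 331.0, 88.2]
tcp_rot: [3.138, 0.001, 2.798]
contact_force: [1.7, 10.6, -0.7]
grip_width: 0.2
finger_force: 5.1
```

Request:
carry_out([
  {"tx":-0.6,"ty":-1.2,"tz":0,"rx":0,"ry":0,"rz":0.02},
])

```text
time: 4.75
tool_pos: [471.7, 330.8, 88.3]
tcp_rot: [3.136, 0.001, 2.818]
contact_force: [2.7, 14.6, -1.8]
grip_width: 0.4
finger_force: 7.1
```

The lever is on its stop, where the force rose sharply. I'll back off and go over the knob.

Request:
carry_out([
  {"tx":3,"ty":8,"tz":0,"rx":0,"ry":0,"rz":0},
  {"tx":4,"ty":8,"tz":0,"rx":0,"ry":0,"rz":0},
  {"tx":0,"ty":0,"tz":30,"rx":0,"ry":0,"rz":0},
  {"tx":0,"ty":0,"tz":40,"rx":0,"ry":0,"rz":0},
  {"tx":0,"ty":0,"tz":30,"rx":0,"ry":0,"rz":0},
])

```text
time: 5.25
tool_pos: [478.0, 344.4, 189.4]
tcp_rot: [-3.141, 0.001, 2.819]
contact_force: [0.5, 0.4, -0.6]
grip_width: 0.4
finger_force: 0.0
```

Request:
carry_out([
  {"tx":20,"ty":-30,"tz":0,"rx":0,"ry":0,"rz":0},
  {"tx":20,"ty":-30,"tz":0,"rx":0,"ry":0,"rz":0},
  {"tx":20,"ty":-30,"tz":0,"rx":0,"ry":0,"rz":0},
  {"tx":20,"ty":-30,"tz":0,"rx":0,"ry":0,"rz":0},
  {"tx":15,"ty":-34,"tz":0,"rx":0,"ry":0,"rz":0},
  {"tx":0,"ty":0,"tz":0,"rx":0,"ry":0,"rz":0},
  {"tx":0,"ty":0,"tz":0,"rx":0,"ry":0,"rz":0},
], gripper=0.3)

```text
time: 5.95
tool_pos: [572.7, 189.5, 187.4]
tcp_rot: [-3.141, -0.001, 2.818]
contact_force: [-1.0, -0.2, -0.3]
grip_width: 52.0
finger_force: 0.0
```

Run:
```python
from h import *
st()
S=bot.camera_model("scene");D=bot.camera_model("side")
for n,v in (("scene",S),("side",D)):
    im=bot.capture(n);cv2.imwrite(f"{n}5.png",im[:,:,::-1]);im=im.astype(int);r=(im[...,0]>110)&(im[...,1]<70)&(im[...,2]<70)
    c,l,s,ce=cv2.connectedComponentsWithStats(r.astype(np.uint8))
    for a,b in zip(s[1:],ce[1:]):
        if a[4]>5 :
            q=atz(v,b,94); 
            if q[0]<550:print(n,a,q.round(1), np.arctan2(q[1]-293.3,q[0]-503.2)-1.61)
cv2.imwrite("pics/k5.png",np.hstack([cv2.resize(cv2.imread(f"{n}5.png")[a:a+150,b:b+140],(400,428),interpolation=cv2.INTER_CUBIC) for n,a,b in(("scene",180,180),("side",180,220))]))
```

```text
{'time': 5.95, 'tool_pos': [572.748, 189.522, 187.354], 'tcp_rot': [-3.141, -0.001, 2.818], 'joint_positions': [0.193, 0.517, 1.356, -0.0, 1.27, -1.054], 'contact_force': [-1.016, -0.204, -0.271], 'grip_width': 51.966}
scene [229 290   3   3   8] [462.1 311.5  94. ] 1.1150605705426193
side [309 295   5  10  42] [458.9 319.4  94. ] 0.9996241612901733
```

View pics/k5.png

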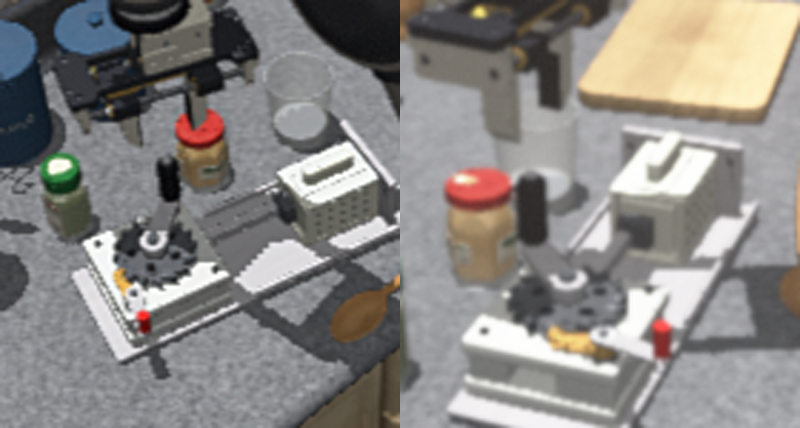

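The side and scene crops show the lever at about 1.1 rad with the red tab at (662,340), and the knob directly below the gripper. I'll descend and grip it.

Request:
carry_out([
  {"tx":0.5,"ty":3.5,"tz":-20,"rx":0,"ry":0,"rz":0},
  {"tx":0,"ty":0,"tz":-20,"rx":0,"ry":0,"rz":0},
  {"tx":0,"ty":0,"tz":-20,"rx":0,"ry":0,"rz":0},
  {"tx":0,"ty":0,"tz":-18,"rx":0,"ry":0,"rz":0},
  {"tx":0,"ty":0,"tz":0,"rx":0,"ry":0,"rz":0},
  {"tx":0,"ty":0,"tz":0,"rx":0,"ry":0,"rz":0},
])

```text
time: 6.65
tool_pos: [572.7, 194.9, 110.1]
tcp_rot: [-3.142, -0.0, 2.822]
contact_force: [-0.2, -0.4, 0.4]
grip_width: 64.0
finger_force: 0.0
```

Request:
carry_out([
  {"tx":0,"ty":0,"tz":0,"rx":0,"ry":0,"rz":0},
  {"tx":0,"ty":0,"tz":0,"rx":0,"ry":0,"rz":0},
  {"tx":0,"ty":0,"tz":0,"rx":0,"ry":0,"rz":0},
], gripper=0.65)

```text
time: 6.95
tool_pos: [573.4, 194.1, 110.6]
tcp_rot: [3.141, 0.001, 2.821]
contact_force: [-0.5, 0.3, 0.4]
grip_width: 44.6
finger_force: 0.0
```

Request:
carry_out([
  {"tx":0,"ty":0,"tz":0,"rx":0,"ry":0,"rz":0},
  {"tx":0,"ty":0,"tz":0,"rx":0,"ry":0,"rz":0},
  {"tx":0,"ty":0,"tz":0,"rx":0,"ry":0,"rz":0},
  {"tx":0,"ty":0,"tz":0,"rx":0,"ry":0,"rz":0},
], gripper=1)

```text
time: 7.35
tool_pos: [573.1, 193.7, 109.9]
tcp_rot: [-3.142, 0.0, 2.821]
contact_force: [-1.1, -1.3, 2.1]
grip_width: 23.5
finger_force: 30.0
```

Run:
```python
from h import *
st();o=bot.get_obs();print(o["finger_force"],o["moment"])
```

```text
{'time': 7.35, 'tool_pos': [573.146, 193.745, 109.901], 'tcp_rot': [-3.142, 0.0, 2.821], 'joint_positions': [0.199, 0.594, 1.45, -0.0, 1.097, -1.05], 'contact_force': [-1.137, -1.319, 2.089], 'grip_width': 23.461}
30.00023066997528 [-0.09037192 -0.00413938 -0.01644855]
```

Request:
carry_out([
  {"tx":-1.3,"ty":-0.9,"tz":0,"rx":0,"ry":0,"rz":0},
  {"tx":-1.3,"ty":-0.8,"tz":0,"rx":0,"ry":0,"rz":0},
])

```text
time: 7.55
tool_pos: [570.7, 192.1, 109.9]
tcp_rot: [3.141, 0.001, 2.821]
contact_force: [1.1, -1.3, 0.6]
grip_width: 23.3
finger_force: 30.0
```

Request:
carry_out([
  {"tx":-1.35,"ty":-0.8,"tz":0,"rx":0,"ry":0,"rz":0},
  {"tx":0,"ty":0,"tz":0,"rx":0,"ry":0,"rz":0},
])

```text
time: 7.75
tool_pos: [569.1, 191.0, 109.9]
tcp_rot: [-3.141, 0.0, 2.821]
contact_force: [2.1, -1.9, 2.0]
grip_width: 23.6
finger_force: 30.0
```

Request:
carry_out([
  {"tx":-1.3,"ty":-0.9,"tz":0,"rx":0,"ry":0,"rz":0},
  {"tx":-1.3,"ty":-0.9,"tz":0,"rx":0,"ry":0,"rz":0},
])

```text
time: 7.95
tool_pos: [567.5, 190.1, 110.0]
tcp_rot: [3.139, 0.002, 2.821]
contact_force: [7.8, 1.2, -2.7]
grip_width: 23.5
finger_force: 30.0
```

Request:
carry_out([
  {"tx":-1.4,"ty":-0.7,"tz":0,"rx":0,"ry":0,"rz":0},
  {"tx":0,"ty":0,"tz":0,"rx":0,"ry":0,"rz":0},
])

```text
time: 8.15
tool_pos: [566.9, 189.7, 110.0]
tcp_rot: [3.138, 0.004, 2.821]
contact_force: [8.8, 1.9, -2.0]
grip_width: 23.5
finger_force: 30.0
```

Request:
carry_out([
  {"tx":-1.4,"ty":-0.7,"tz":0,"rx":0,"ry":0,"rz":0},
  {"tx":0,"ty":0,"tz":0,"rx":0,"ry":0,"rz":0},
])

```text
time: 8.35
tool_pos: [565.9, 189.2, 110.0]
tcp_rot: [3.138, 0.005, 2.821]
contact_force: [9.9, 2.5, -3.7]
grip_width: 23.6
finger_force: 30.0
```

Request:
carry_out([
  {"tx":-0.9,"ty":-0.5,"tz":0,"rx":0,"ry":0,"rz":0},
  {"tx":0,"ty":0,"tz":0,"rx":0,"ry":0,"rz":0},
])

```text
time: 8.55
tool_pos: [565.1, 188.7, 110.0]
tcp_rot: [3.138, 0.005, 2.821]
contact_force: [10.2, 3.1, -4.3]
grip_width: 23.6
finger_force: 30.0
```

Request:
carry_out([
  {"tx":-0.9,"ty":-0.4,"tz":0,"rx":0,"ry":0,"rz":0},
  {"tx":0,"ty":0,"tz":0,"rx":0,"ry":0,"rz":0},
])

```text
time: 8.75
tool_pos: [564.3, 188.3, 110.1]
tcp_rot: [3.138, 0.005, 2.821]
contact_force: [10.4, 3.8, -4.5]
grip_width: 23.3
finger_force: 30.0
```

Run:
```python
from h import *
st()
im=[cv2.resize(bot.capture(n)[a:a+100,b:b+100,::-1],(400,400),interpolation=cv2.INTER_CUBIC) for n,a,b in(("scene",220,190),("side",240,235))]
cv2.imwrite("pics/k6.png",np.hstack(im))
```

```text
{'time': 8.75, 'tool_pos': [564.316, 188.291, 110.056], 'tcp_rot': [3.138, 0.005, 2.821], 'joint_positions': [0.193, 0.574, 1.487, 0.001, 1.074, -1.058], 'contact_force': [10.372, 3.829, -4.503], 'grip_width': 23.319}
```

View pics/k6.png

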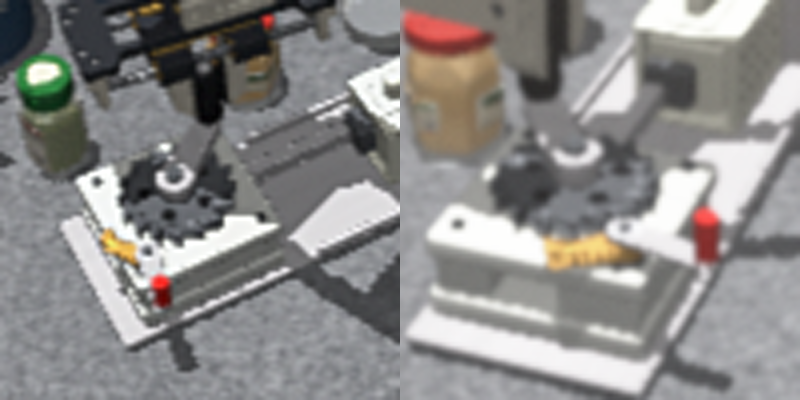

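The pawl has swung clear of the wheel (brass tip at (105,240) in the scene crop) after about 2.5° of winding on. Next I'll work out the arc back.

```bash
cat > arc.py <<'E'
import sys,numpy as np
cx,cy,f0,n,dx,dy=map(float,sys.argv[1:7]);d=.035
def go(k): 
    f=f0+d*k; return 62*np.array([np.cos(f)-np.cos(f0),np.sin(f)-np.sin(f0)])+np.array([dx,dy])*min(k/6,1)
p=np.zeros(2)
for c in range(int(n)):
    r=[]
    for k in range(12):
        q=go(c*12+k+1).round(1);r.append(tuple((q-p).round(1)));p=q
    print(c,[(float(a),float(b)) for a,b in r])
E
python3 arc.py 537.4 244.2 -1.122 3 0 0
```

```text
0 [(1.9, 1.0), (1.9, 1.0), (1.9, 1.1), (1.8, 1.2), (1.8, 1.2), (1.8, 1.3), (1.6, 1.4), (1.7, 1.4), (1.6, 1.5), (1.5, 1.5), (1.5, 1.6), (1.4, 1.6)]
1 [(1.4, 1.7), (1.3, 1.7), (1.3, 1.8), (1.2, 1.8), (1.1, 1.9), (1.0, 1.9), (1.0, 1.9), (1.0, 2.0), (0.8, 2.0), (0.8, 2.0), (0.7, 2.0), (0.7, 2.1)]
2 [(0.5, 2.1), (0.5, 2.1), (0.4, 2.1), (0.4, 2.2), (0.2, 2.1), (0.2, 2.2), (0.2, 2.2), (0.0, 2.1), (0.0, 2.2), (-0.1, 2.2), (-0.2, 2.1), (-0.3, 2.2)]
```

Request:
carry_out([
  {"tx":1.9,"ty":1.0,"tz":0,"rx":0,"ry":0,"rz":0},
  {"tx":1.9,"ty":1.0,"tz":0,"rx":0,"ry":0,"rz":0},
  {"tx":1.9,"ty":1.1,"tz":0,"rx":0,"ry":0,"rz":0},
  {"tx":1.8,"ty":1.2,"tz":0,"rx":0,"ry":0,"rz":0},
  {"tx":1.8,"ty":1.2,"tz":0,"rx":0,"ry":0,"rz":0},
  {"tx":1.8,"ty":1.3,"tz":0,"rx":0,"ry":0,"rz":0},
  {"tx":1.6,"ty":1.4,"tz":0,"rx":0,"ry":0,"rz":0},
  {"tx":1.7,"ty":1.4,"tz":0,"rx":0,"ry":0,"rz":0},
  {"tx":1.6,"ty":1.5,"tz":0,"rx":0,"ry":0,"rz":0},
  {"tx":1.5,"ty":1.5,"tz":0,"rx":0,"ry":0,"rz":0},
  {"tx":1.5,"ty":1.6,"tz":0,"rx":0,"ry":0,"rz":0},
  {"tx":1.4,"ty":1.6,"tz":0,"rx":0,"ry":0,"rz":0},
])

```text
time: 10.05
tool_pos: [584.2, 204.8, 110.0]
tcp_rot: [3.137, 0.004, 2.821]
contact_force: [8.2, 5.9, -4.0]
grip_width: 23.6
finger_force: 30.0
```

Request:
carry_out([
  {"tx":1.4,"ty":1.7,"tz":0,"rx":0,"ry":0,"rz":0},
  {"tx":1.3,"ty":1.7,"tz":0,"rx":0,"ry":0,"rz":0},
  {"tx":1.3,"ty":1.8,"tz":0,"rx":0,"ry":0,"rz":0},
  {"tx":1.2,"ty":1.8,"tz":0,"rx":0,"ry":0,"rz":0},
  {"tx":1.1,"ty":1.9,"tz":0,"rx":0,"ry":0,"rz":0},
  {"tx":1.0,"ty":1.9,"tz":0,"rx":0,"ry":0,"rz":0},
  {"tx":1.0,"ty":1.9,"tz":0,"rx":0,"ry":0,"rz":0},
  {"tx":1.0,"ty":2.0,"tz":0,"rx":0,"ry":0,"rz":0},
  {"tx":0.8,"ty":2.0,"tz":0,"rx":0,"ry":0,"rz":0},
  {"tx":0.8,"ty":2.0,"tz":0,"rx":0,"ry":0,"rz":0},
  {"tx":0.7,"ty":2.0,"tz":0,"rx":0,"ry":0,"rz":0},
  {"tx":0.7,"ty":2.1,"tz":0,"rx":0,"ry":0,"rz":0},
])

```text
time: 11.25
tool_pos: [595.6, 228.4, 110.0]
tcp_rot: [3.137, 0.002, 2.821]
contact_force: [6.2, 8.0, -1.6]
grip_width: 23.6
finger_force: 30.0
```

```bash
python3 arc.py 0 0 -0.27 3 1.4 -0.3
```

```text
0 [(0.8, 2.1), (0.7, 2.0), (0.6, 2.1), (0.6, 2.1), (0.4, 2.1), (0.4, 2.1), (0.1, 2.2), (0.0, 2.2), (0.0, 2.1), (-0.2, 2.2), (-0.2, 2.2), (-0.2, 2.1)]
1 [(-0.4, 2.1), (-0.4, 2.2), (-0.6, 2.1), (-0.5, 2.1), (-0.7, 2.0), (-0.7, 2.1), (-0.8, 2.0), (-0.9, 2.0), (-0.9, 1.9), (-1.0, 2.0), (-1.1, 1.8), (-1.2, 1.9)]
2 [(-1.2, 1.8), (-1.2, 1.8), (-1.3, 1.7), (-1.4, 1.7), (-1.5, 1.6), (-1.5, 1.5), (-1.5, 1.6), (-1.6, 1.4), (-1.7, 1.4), (-1.7, 1.4), (-1.7, 1.2), (-1.8, 1.3)]
```

Request:
carry_out([
  {"tx":0.8,"ty":2.1,"tz":0,"rx":0,"ry":0,"rz":0},
  {"tx":0.7,"ty":2.0,"tz":0,"rx":0,"ry":0,"rz":0},
  {"tx":0.6,"ty":2.1,"tz":0,"rx":0,"ry":0,"rz":0},
  {"tx":0.6,"ty":2.1,"tz":0,"rx":0,"ry":0,"rz":0},
  {"tx":0.4,"ty":2.1,"tz":0,"rx":0,"ry":0,"rz":0},
  {"tx":0.4,"ty":2.1,"tz":0,"rx":0,"ry":0,"rz":0},
  {"tx":0.1,"ty":2.2,"tz":0,"rx":0,"ry":0,"rz":0},
  {"tx":0.0,"ty":2.2,"tz":0,"rx":0,"ry":0,"rz":0},
  {"tx":0.0,"ty":2.1,"tz":0,"rx":0,"ry":0,"rz":0},
  {"tx":-0.2,"ty":2.2,"tz":0,"rx":0,"ry":0,"rz":0},
  {"tx":-0.2,"ty":2.2,"tz":0,"rx":0,"ry":0,"rz":0},
  {"tx":-0.2,"ty":2.1,"tz":0,"rx":0,"ry":0,"rz":0},
])

```text
time: 12.45
tool_pos: [596.5, 254.2, 109.9]
tcp_rot: [3.138, -0.002, 2.822]
contact_force: [-2.1, 8.0, 2.3]
grip_width: 23.3
finger_force: 30.0
```

Request:
carry_out([
  {"tx":-0.4,"ty":2.1,"tz":0,"rx":0,"ry":0,"rz":0},
  {"tx":-0.4,"ty":2.2,"tz":0,"rx":0,"ry":0,"rz":0},
  {"tx":-0.6,"ty":2.1,"tz":0,"rx":0,"ry":0,"rz":0},
  {"tx":-0.5,"ty":2.1,"tz":0,"rx":0,"ry":0,"rz":0},
  {"tx":-0.7,"ty":2.0,"tz":0,"rx":0,"ry":0,"rz":0},
  {"tx":-0.7,"ty":2.1,"tz":0,"rx":0,"ry":0,"rz":0},
  {"tx":-0.8,"ty":2.0,"tz":0,"rx":0,"ry":0,"rz":0},
  {"tx":-0.9,"ty":2.0,"tz":0,"rx":0,"ry":0,"rz":0},
  {"tx":-0.9,"ty":1.9,"tz":0,"rx":0,"ry":0,"rz":0},
  {"tx":-1.0,"ty":2.0,"tz":0,"rx":0,"ry":0,"rz":0},
  {"tx":-1.1,"ty":1.8,"tz":0,"rx":0,"ry":0,"rz":0},
  {"tx":-1.2,"ty":1.9,"tz":0,"rx":0,"ry":0,"rz":0},
])

```text
time: 13.65
tool_pos: [586.7, 278.1, 109.9]
tcp_rot: [3.139, -0.003, 2.822]
contact_force: [-3.9, 5.9, 3.3]
grip_width: 23.5
finger_force: 30.0
```

```bash
cat > fit.py <<'E'
import numpy as np,sys
from scipy.optimize import least_squares as L
P=np.array(eval(sys.argv[1]))
s=L(lambda c:np.hypot(*(P-c).T)-62,[538,243]);c=s.x
print(c.round(2),s.fun.round(2),np.arctan2(*(P-c)[-1][::-1]))
E
python3 fit.py "[(573.1,193.7),(564.3,188.3),(584.2,204.8),(595.6,228.4),(596.5,254.2),(586.7,278.1)]"
python3 arc.py 0 0 0.62 3 0 0
```

```text
[535.47 243.13] [ 0.12 -0.06 -0.   -0.09  0.03  0.03] 0.5990152679866652
0 [(-1.3, 1.7), (-1.3, 1.7), (-1.5, 1.7), (-1.4, 1.6), (-1.5, 1.5), (-1.6, 1.5), (-1.6, 1.5), (-1.7, 1.3), (-1.7, 1.4), (-1.8, 1.2), (-1.8, 1.2), (-1.9, 1.1)]
1 [(-1.9, 1.1), (-1.9, 1.0), (-2.0, 0.9), (-1.9, 0.9), (-2.1, 0.8), (-2.0, 0.7), (-2.1, 0.7), (-2.1, 0.5), (-2.1, 0.5), (-2.1, 0.5), (-2.2, 0.3), (-2.1, 0.3)]
2 [(-2.2, 0.2), (-2.1, 0.1), (-2.2, 0.1), (-2.2, -0.1), (-2.1, -0.1), (-2.2, -0.1), (-2.2, -0.3), (-2.1, -0.3), (-2.1, -0.4), (-2.2, -0.5), (-2.0, -0.5), (-2.1, -0.7)]
```

```bash
python3 arc.py 0 0 0.6 6 0 0
```

```text
0 [(-1.3, 1.8), (-1.3, 1.7), (-1.4, 1.7), (-1.4, 1.6), (-1.5, 1.6), (-1.5, 1.5), (-1.6, 1.5), (-1.7, 1.4), (-1.7, 1.3), (-1.7, 1.3), (-1.8, 1.3), (-1.8, 1.1)]
1 [(-1.9, 1.1), (-1.9, 1.1), (-1.9, 0.9), (-2.0, 0.9), (-2.0, 0.9), (-2.0, 0.7), (-2.1, 0.7), (-2.1, 0.6), (-2.1, 0.6), (-2.1, 0.4), (-2.1, 0.4), (-2.2, 0.4)]
2 [(-2.1, 0.2), (-2.2, 0.2), (-2.2, 0.1), (-2.1, 0.0), (-2.2, -0.1), (-2.2, -0.1), (-2.1, -0.2), (-2.2, -0.3), (-2.1, -0.4), (-2.2, -0.4), (-2.1, -0.5), (-2.1, -0.6)]
3 [(-2.0, -0.6), (-2.1, -0.8), (-2.0, -0.8), (-2.0, -0.8), (-1.9, -1.0), (-2.0, -1.0), (-1.8, -1.0), (-1.9, -1.2), (-1.8, -1.2), (-1.8, -1.2), (-1.7, -1.4), (-1.6, -1.4)]
4 [(-1.7, -1.4), (-1.5, -1.5), (-1.6, -1.5), (-1.4, -1.7), (-1.4, -1.6), (-1.4, -1.7), (-1.3, -1.8), (-1.2, -1.7), (-1.1, -1.9), (-1.1, -1.9), (-1.1, -1.9), (-0.9, -1.9)]
5 [(-0.9, -2.0), (-0.8, -2.0), (-0.8, -2.0), (-0.7, -2.1), (-0.6, -2.1), (-0.5, -2.1), (-0.5, -2.1), (-0.4, -2.1), (-0.3, -2.2), (-0.2, -2.1), (-0.2, -2.2), (-0.1, -2.2)]
```

Request:
carry_out([
  {"tx":-1.3,"ty":1.8,"tz":0,"rx":0,"ry":0,"rz":0},
  {"tx":-1.3,"ty":1.7,"tz":0,"rx":0,"ry":0,"rz":0},
  {"tx":-1.4,"ty":1.7,"tz":0,"rx":0,"ry":0,"rz":0},
  {"tx":-1.4,"ty":1.6,"tz":0,"rx":0,"ry":0,"rz":0},
  {"tx":-1.5,"ty":1.6,"tz":0,"rx":0,"ry":0,"rz":0},
  {"tx":-1.5,"ty":1.5,"tz":0,"rx":0,"ry":0,"rz":0},
  {"tx":-1.6,"ty":1.5,"tz":0,"rx":0,"ry":0,"rz":0},
  {"tx":-1.7,"ty":1.4,"tz":0,"rx":0,"ry":0,"rz":0},
  {"tx":-1.7,"ty":1.3,"tz":0,"rx":0,"ry":0,"rz":0},
  {"tx":-1.7,"ty":1.3,"tz":0,"rx":0,"ry":0,"rz":0},
  {"tx":-1.8,"ty":1.3,"tz":0,"rx":0,"ry":0,"rz":0},
  {"tx":-1.8,"ty":1.1,"tz":0,"rx":0,"ry":0,"rz":0},
])

```text
time: 14.85
tool_pos: [567.8, 295.9, 109.9]
tcp_rot: [3.139, -0.003, 2.822]
contact_force: [-3.7, 6.8, 3.0]
grip_width: 23.4
finger_force: 30.0
```

Request:
carry_out([
  {"tx":-1.9,"ty":1.1,"tz":0,"rx":0,"ry":0,"rz":0},
  {"tx":-1.9,"ty":1.1,"tz":0,"rx":0,"ry":0,"rz":0},
  {"tx":-1.9,"ty":0.9,"tz":0,"rx":0,"ry":0,"rz":0},
  {"tx":-2.0,"ty":0.9,"tz":0,"rx":0,"ry":0,"rz":0},
  {"tx":-2.0,"ty":0.9,"tz":0,"rx":0,"ry":0,"rz":0},
  {"tx":-2.0,"ty":0.7,"tz":0,"rx":0,"ry":0,"rz":0},
  {"tx":-2.1,"ty":0.7,"tz":0,"rx":0,"ry":0,"rz":0},
  {"tx":-2.1,"ty":0.6,"tz":0,"rx":0,"ry":0,"rz":0},
  {"tx":-2.1,"ty":0.6,"tz":0,"rx":0,"ry":0,"rz":0},
  {"tx":-2.1,"ty":0.4,"tz":0,"rx":0,"ry":0,"rz":0},
  {"tx":-2.1,"ty":0.4,"tz":0,"rx":0,"ry":0,"rz":0},
  {"tx":-2.2,"ty":0.4,"tz":0,"rx":0,"ry":0,"rz":0},
])

```text
time: 16.05
tool_pos: [543.0, 304.4, 109.9]
tcp_rot: [3.14, -0.004, 2.822]
contact_force: [-6.0, 6.5, 4.0]
grip_width: 23.2
finger_force: 30.0
```

Request:
carry_out([
  {"tx":-2.1,"ty":0.2,"tz":0,"rx":0,"ry":0,"rz":0},
  {"tx":-2.2,"ty":0.2,"tz":0,"rx":0,"ry":0,"rz":0},
  {"tx":-2.2,"ty":0.1,"tz":0,"rx":0,"ry":0,"rz":0},
  {"tx":-2.1,"ty":0.0,"tz":0,"rx":0,"ry":0,"rz":0},
  {"tx":-2.2,"ty":-0.1,"tz":0,"rx":0,"ry":0,"rz":0},
  {"tx":-2.2,"ty":-0.1,"tz":0,"rx":0,"ry":0,"rz":0},
  {"tx":-2.1,"ty":-0.2,"tz":0,"rx":0,"ry":0,"rz":0},
  {"tx":-2.2,"ty":-0.3,"tz":0,"rx":0,"ry":0,"rz":0},
  {"tx":-2.1,"ty":-0.4,"tz":0,"rx":0,"ry":0,"rz":0},
  {"tx":-2.2,"ty":-0.4,"tz":0,"rx":0,"ry":0,"rz":0},
  {"tx":-2.1,"ty":-0.5,"tz":0,"rx":0,"ry":0,"rz":0},
  {"tx":-2.1,"ty":-0.6,"tz":0,"rx":0,"ry":0,"rz":0},
])

```text
time: 17.25
tool_pos: [516.6, 301.8, 109.9]
tcp_rot: [3.141, -0.005, 2.821]
contact_force: [-7.7, 5.7, 5.3]
grip_width: 23.6
finger_force: 30.0
```

```bash
python3 fit.py "[(573.1,193.7),(564.3,188.3),(584.2,204.8),(595.6,228.4),(596.5,254.2),(586.7,278.1),(567.8,295.9),(543,304.4),(516.6,301.8)]"; python3 arc.py 0 0 1.88 3 -0.4 1.2
```

```text
[535.45 242.98] [ 0.01 -0.18 -0.08 -0.11  0.07  0.13  0.03 -0.11 -0.23] 1.880931761840381
0 [(-2.1, -0.5), (-2.1, -0.6), (-2.1, -0.6), (-2.0, -0.7), (-2.0, -0.8), (-2.0, -0.8), (-1.9, -1.1), (-1.8, -1.2), (-1.8, -1.3), (-1.7, -1.2), (-1.7, -1.4), (-1.6, -1.4)]
1 [(-1.6, -1.5), (-1.6, -1.5), (-1.5, -1.6), (-1.4, -1.6), (-1.4, -1.7), (-1.3, -1.8), (-1.2, -1.7), (-1.2, -1.8), (-1.1, -1.9), (-1.1, -1.9), (-1.0, -1.9), (-0.9, -2.0)]
2 [(-0.9, -2.0), (-0.7, -2.0), (-0.8, -2.1), (-0.6, -2.0), (-0.6, -2.1), (-0.5, -2.1), (-0.4, -2.2), (-0.3, -2.1), (-0.3, -2.2), (-0.2, -2.1), (-0.1, -2.2), (0.0, -2.2)]
```

Request:
carry_out([
  {"tx":-2.1,"ty":-0.5,"tz":0,"rx":0,"ry":0,"rz":0},
  {"tx":-2.1,"ty":-0.6,"tz":0,"rx":0,"ry":0,"rz":0},
  {"tx":-2.1,"ty":-0.6,"tz":0,"rx":0,"ry":0,"rz":0},
  {"tx":-2.0,"ty":-0.7,"tz":0,"rx":0,"ry":0,"rz":0},
  {"tx":-2.0,"ty":-0.8,"tz":0,"rx":0,"ry":0,"rz":0},
  {"tx":-2.0,"ty":-0.8,"tz":0,"rx":0,"ry":0,"rz":0},
  {"tx":-1.9,"ty":-1.1,"tz":0,"rx":0,"ry":0,"rz":0},
  {"tx":-1.8,"ty":-1.2,"tz":0,"rx":0,"ry":0,"rz":0},
  {"tx":-1.8,"ty":-1.3,"tz":0,"rx":0,"ry":0,"rz":0},
  {"tx":-1.7,"ty":-1.2,"tz":0,"rx":0,"ry":0,"rz":0},
  {"tx":-1.7,"ty":-1.4,"tz":0,"rx":0,"ry":0,"rz":0},
  {"tx":-1.6,"ty":-1.4,"tz":0,"rx":0,"ry":0,"rz":0},
])

```text
time: 18.45
tool_pos: [493.9, 288.8, 109.8]
tcp_rot: [-3.14, -0.005, 2.821]
contact_force: [-6.8, 0.4, 6.5]
grip_width: 23.2
finger_force: 30.0
```

Request:
carry_out([
  {"tx":-1.6,"ty":-1.5,"tz":0,"rx":0,"ry":0,"rz":0},
  {"tx":-1.6,"ty":-1.5,"tz":0,"rx":0,"ry":0,"rz":0},
  {"tx":-1.5,"ty":-1.6,"tz":0,"rx":0,"ry":0,"rz":0},
  {"tx":-1.4,"ty":-1.6,"tz":0,"rx":0,"ry":0,"rz":0},
  {"tx":-1.4,"ty":-1.7,"tz":0,"rx":0,"ry":0,"rz":0},
  {"tx":-1.3,"ty":-1.8,"tz":0,"rx":0,"ry":0,"rz":0},
  {"tx":-1.2,"ty":-1.7,"tz":0,"rx":0,"ry":0,"rz":0},
  {"tx":-1.2,"ty":-1.8,"tz":0,"rx":0,"ry":0,"rz":0},
  {"tx":-1.1,"ty":-1.9,"tz":0,"rx":0,"ry":0,"rz":0},
  {"tx":-1.1,"ty":-1.9,"tz":0,"rx":0,"ry":0,"rz":0},
  {"tx":-1.0,"ty":-1.9,"tz":0,"rx":0,"ry":0,"rz":0},
  {"tx":-0.9,"ty":-2.0,"tz":0,"rx":0,"ry":0,"rz":0},
])

```text
time: 19.65
tool_pos: [478.7, 267.4, 109.8]
tcp_rot: [-3.139, -0.005, 2.821]
contact_force: [-7.0, -1.5, 7.3]
grip_width: 23.6
finger_force: 30.0
```

```bash
python3 arc.py 0 0 2.736 2 -0.9 0.3
```

```text
0 [(-1.0, -2.0), (-0.9, -1.9), (-0.8, -2.1), (-0.8, -2.0), (-0.6, -2.0), (-0.6, -2.1), (-0.4, -2.1), (-0.3, -2.2), (-0.3, -2.2), (-0.1, -2.1), (-0.1, -2.2), (0.0, -2.2)]
1 [(0.0, -2.1), (0.2, -2.2), (0.2, -2.1), (0.3, -2.2), (0.4, -2.1), (0.4, -2.2), (0.5, -2.1), (0.6, -2.1), (0.7, -2.0), (0.7, -2.1), (0.8, -2.0), (0.9, -2.0)]
```

Request:
carry_out([
  {"tx":-1.0,"ty":-2.0,"tz":0,"rx":0,"ry":0,"rz":0},
  {"tx":-0.9,"ty":-1.9,"tz":0,"rx":0,"ry":0,"rz":0},
  {"tx":-0.8,"ty":-2.1,"tz":0,"rx":0,"ry":0,"rz":0},
  {"tx":-0.8,"ty":-2.0,"tz":0,"rx":0,"ry":0,"rz":0},
  {"tx":-0.6,"ty":-2.0,"tz":0,"rx":0,"ry":0,"rz":0},
])

```text
time: 20.15
tool_pos: [475.2, 257.0, 109.8]
tcp_rot: [-3.139, -0.003, 2.821]
contact_force: [-4.9, -2.9, 6.4]
grip_width: 23.5
finger_force: 30.0
```

Request:
carry_out([
  {"tx":-0.6,"ty":-2.1,"tz":0,"rx":0,"ry":0,"rz":0},
  {"tx":-0.4,"ty":-2.1,"tz":0,"rx":0,"ry":0,"rz":0},
])

```text
time: 20.35
tool_pos: [474.4, 252.7, 109.8]
tcp_rot: [-3.139, -0.003, 2.821]
contact_force: [-4.1, -3.1, 6.3]
grip_width: 23.1
finger_force: 30.0
```

Request:
carry_out([
  {"tx":-0.3,"ty":-2.2,"tz":0,"rx":0,"ry":0,"rz":0},
])

```text
time: 20.45
tool_pos: [474.1, 250.5, 109.8]
tcp_rot: [-3.139, -0.003, 2.821]
contact_force: [-5.0, -3.5, 6.7]
grip_width: 23.8
finger_force: 30.0
```

Request:
carry_out([
  {"tx":-0.3,"ty":-2.2,"tz":0,"rx":0,"ry":0,"rz":0},
])

```text
time: 20.55
tool_pos: [473.9, 248.3, 109.8]
tcp_rot: [-3.139, -0.003, 2.821]
contact_force: [-3.9, -3.6, 6.3]
grip_width: 23.4
finger_force: 30.0
```

Request:
carry_out([
  {"tx":-0.1,"ty":-2.1,"tz":0,"rx":0,"ry":0,"rz":0},
])

```text
time: 20.65
tool_pos: [473.8, 246.4, 109.9]
tcp_rot: [-3.14, -0.003, 2.821]
contact_force: [-4.4, 0.4, 5.2]
grip_width: 24.0
finger_force: 30.0
```

Request:
carry_out([
  {"tx":-0.1,"ty":-2.2,"tz":0,"rx":0,"ry":0,"rz":0},
])

```text
time: 20.75
tool_pos: [473.7, 244.8, 109.8]
tcp_rot: [-3.141, -0.003, 2.821]
contact_force: [-3.9, 1.2, 5.4]
grip_width: 23.3
finger_force: 30.0
```

The tangential pull vanished at φ≈3.08, as predicted, so the press is on its stop. I'll release the knob and lift off.

Request:
carry_out([
  {"tx":0,"ty":0,"tz":0,"rx":0,"ry":0,"rz":0},
  {"tx":0,"ty":0,"tz":0,"rx":0,"ry":0,"rz":0},
  {"tx":0,"ty":0,"tz":0,"rx":0,"ry":0,"rz":0},
  {"tx":0,"ty":0,"tz":10,"rx":0,"ry":0,"rz":0},
  {"tx":0,"ty":0,"tz":25,"rx":0,"ry":0,"rz":0},
  {"tx":0,"ty":0,"tz":35,"rx":0,"ry":0,"rz":0},
  {"tx":0,"ty":0,"tz":30,"rx":0,"ry":0,"rz":0},
], gripper=0.45)

```text
time: 21.45
tool_pos: [475.5, 244.7, 211.8]
tcp_rot: [3.141, 0.001, 2.821]
contact_force: [1.3, 0.3, 0.3]
grip_width: 50.4
finger_force: 0.0
```

Run:
```python
from h import *
st()
im=[cv2.resize(bot.capture(n)[a:a+130,b:b+130,::-1],(400,400),interpolation=cv2.INTER_CUBIC) for n,a,b in(("scene",200,190),("side",210,230))]
cv2.imwrite("pics/k7.png",np.hstack(im))
```

```text
{'time': 21.45, 'tool_pos': [475.534, 244.708, 211.841], 'tcp_rot': [3.141, 0.001, 2.821], 'joint_positions': [0.332, 0.372, 1.522, 0.0, 1.247, -0.918], 'contact_force': [1.277, 0.289, 0.283], 'grip_width': 50.396}
```

View pics/k7.png

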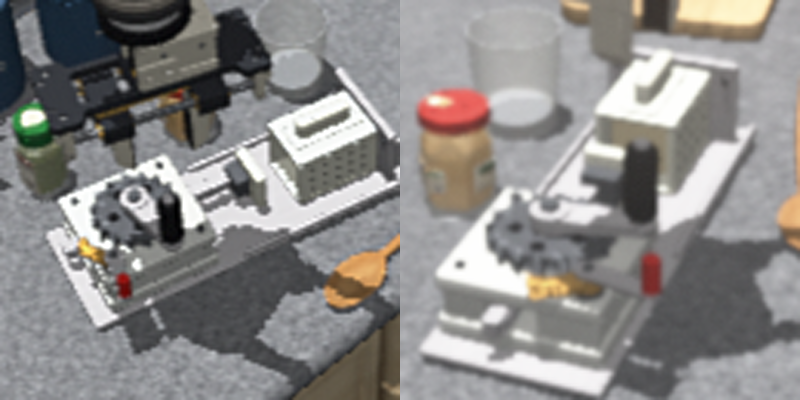

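The press is let back: the foot stands clear of the mould, the pawl is off and the lever is still on release. Now I'll go to the mould.

Request:
carry_out([
  {"tx":2,"ty":-17,"tz":0,"rx":0,"ry":0,"rz":-0.12},
  {"tx":2,"ty":-17,"tz":0,"rx":0,"ry":0,"rz":-0.12},
  {"tx":2,"ty":-17,"tz":0,"rx":0,"ry":0,"rz":-0.12},
  {"tx":2,"ty":-17,"tz":0,"rx":0,"ry":0,"rz":-0.12},
  {"tx":2,"ty":-17,"tz":0,"rx":0,"ry":0,"rz":-0.12},
  {"tx":2,"ty":-17,"tz":0,"rx":0,"ry":0,"rz":-0.12},
  {"tx":1,"ty":-17,"tz":0,"rx":0,"ry":0,"rz":-0.12},
  {"tx":1,"ty":-17,"tz":0,"rx":0,"ry":0,"rz":-0.12},
  {"tx":1,"ty":-17,"tz":0,"rx":0,"ry":0,"rz":-0.12},
  {"tx":1,"ty":-17,"tz":0,"rx":0,"ry":0,"rz":-0.12},
  {"tx":1,"ty":-17,"tz":0,"rx":0,"ry":0,"rz":-0.12},
  {"tx":1,"ty":-17,"tz":0,"rx":0,"ry":0,"rz":-0.115},
])

```text
time: 22.75
tool_pos: [493.2, 40.0, 209.5]
tcp_rot: [-3.141, 0.0, 1.381]
contact_force: [0.9, -0.5, 1.1]
grip_width: 50.3
finger_force: 0.0
```

Request:
carry_out([
  {"tx":0,"ty":0,"tz":-30,"rx":0,"ry":0,"rz":0},
  {"tx":0,"ty":0,"tz":-30,"rx":0,"ry":0,"rz":0},
  {"tx":0,"ty":0,"tz":0,"rx":0,"ry":0,"rz":0},
  {"tx":0,"ty":0,"tz":0,"rx":0,"ry":0,"rz":0},
])

```text
time: 23.15
tool_pos: [493.4, 40.7, 150.0]
tcp_rot: [-3.141, 0.0, 1.386]
contact_force: [0.6, -0.3, 0.1]
grip_width: 50.2
finger_force: 0.0
```

Run:
```python
from h import *
st()
a=cv2.resize(bot.capture("wrist")[:,:,::-1],(400,300))
b=[cv2.resize(bot.capture(n)[y:y+90,x:x+120,::-1],(400,300),interpolation=cv2.INTER_CUBIC) for n,y,x in(("scene",180,240),("side",170,250))]
d=cv2.resize(bot.capture("scene")[150:240,300:450,::-1],(400,300))
cv2.imwrite("pics/k8.png",np.vstack([np.hstack([a,b[0]]),np.hstack([b[1],d])]))
```

```text
{'time': 23.15, 'tool_pos': [493.362, 40.677, 149.966], 'tcp_rot': [-3.141, 0.0, 1.386], 'joint_positions': [-0.073, 0.367, 1.718, 0.0, 1.057, 0.112], 'contact_force': [0.647, -0.322, 0.147], 'grip_width': 50.244}
```

View pics/k8.png

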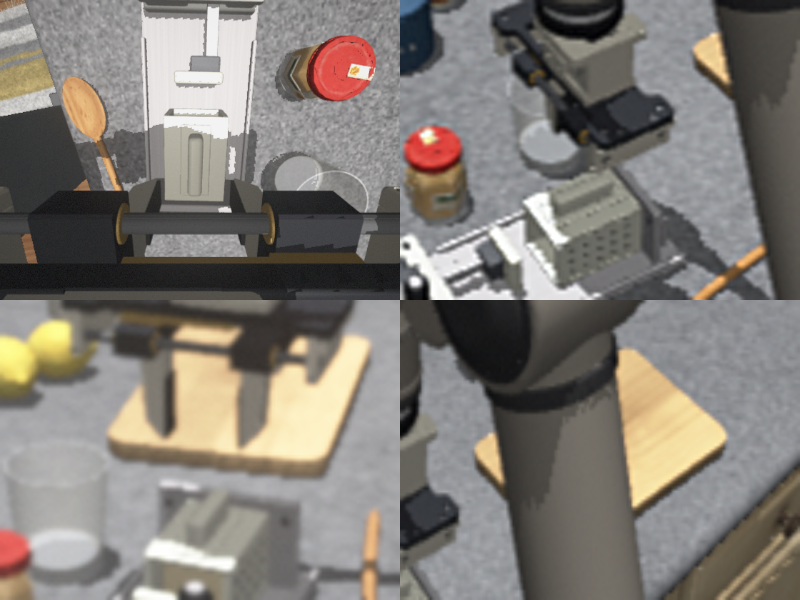

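In the wrist panel the rib is centred (x≈196) between the fingers and parallel to them. I'll descend and grip it.

Request:
carry_out([
  {"tx":0,"ty":0,"tz":-25,"rx":0,"ry":0,"rz":0},
  {"tx":0,"ty":0,"tz":-25,"rx":0,"ry":0,"rz":0},
  {"tx":0,"ty":0,"tz":-12,"rx":0,"ry":0,"rz":0},
  {"tx":0,"ty":0,"tz":-6,"rx":0,"ry":0,"rz":0},
  {"tx":0,"ty":0,"tz":0,"rx":0,"ry":0,"rz":0},
  {"tx":0,"ty":0,"tz":0,"rx":0,"ry":0,"rz":0},
])

```text
time: 23.95
tool_pos: [494.2, 40.6, 82.7]
tcp_rot: [3.14, -0.0, 1.386]
contact_force: [0.2, -0.1, -0.0]
grip_width: 50.4
finger_force: 0.0
```

Run:
```python
from h import *
st()
S=bot.camera_model("scene");D=bot.camera_model("side")
for p in [(430,250),(506,253),(479,308),(398,297)]: print("D",atz(D,np.array(p)/1.4,20).round())
for p in [(461,272),(541,232),(591,268)]: print("S",atz(S,np.array(p)/1.4,20).round())
```

```text
{'time': 23.95, 'tool_pos': [494.186, 40.617, 82.657], 'tcp_rot': [3.14, -0.0, 1.386], 'joint_positions': [-0.073, 0.459, 1.795, -0.0, 0.885, 0.112], 'contact_force': [0.177, -0.127, -0.041], 'grip_width': 50.447}
D [ 578. -505.   20.]
D [ 393. -507.   20.]
D [ 435. -191.   20.]
D [ 608. -222.   20.]
S [ 610. -236.   20.]
S [ 576. -514.   20.]
S [ 394. -494.   20.]
```

Request:
carry_out([
  {"tx":0,"ty":0,"tz":-2,"rx":0,"ry":0,"rz":0},
  {"tx":0,"ty":0,"tz":0,"rx":0,"ry":0,"rz":0},
  {"tx":0,"ty":0,"tz":0,"rx":0,"ry":0,"rz":0},
  {"tx":0,"ty":0,"tz":0,"rx":0,"ry":0,"rz":0},
  {"tx":0,"ty":0,"tz":0,"rx":0,"ry":0,"rz":0},
  {"tx":0,"ty":0,"tz":0,"rx":0,"ry":0,"rz":0},
], gripper=1)

```text
time: 24.55
tool_pos: [493.2, 40.6, 79.7]
tcp_rot: [-3.141, 0.0, 1.386]
contact_force: [-0.9, -0.1, 0.8]
grip_width: 13.6
finger_force: 29.9
```

Request:
carry_out([
  {"tx":0,"ty":0,"tz":4,"rx":0,"ry":0,"rz":0},
  {"tx":0,"ty":0,"tz":6,"rx":0,"ry":0,"rz":0},
  {"tx":0,"ty":0,"tz":8,"rx":0,"ry":0,"rz":0},
  {"tx":0,"ty":0,"tz":8,"rx":0,"ry":0,"rz":0},
])

```text
time: 24.95
tool_pos: [493.4, 40.6, 106.4]
tcp_rot: [-3.142, 0.0, 1.386]
contact_force: [0.4, -0.7, -5.0]
grip_width: 13.6
finger_force: 29.9
```

Request:
carry_out([
  {"tx":0,"ty":0,"tz":14,"rx":0,"ry":0,"rz":0},
  {"tx":0,"ty":0,"tz":18,"rx":0,"ry":0,"rz":0},
  {"tx":0,"ty":0,"tz":18,"rx":0,"ry":0,"rz":0},
  {"tx":0,"ty":0,"tz":18,"rx":0,"ry":0,"rz":0},
  {"tx":0,"ty":0,"tz":14,"rx":0,"ry":0,"rz":0},
  {"tx":0,"ty":-5,"tz":6,"rx":0,"ry":0,"rz":0},
  {"tx":0,"ty":-12,"tz":0,"rx":0,"ry":0,"rz":0},
  {"tx":1,"ty":-18,"tz":0,"rx":0,"ry":0,"rz":0},
  {"tx":1,"ty":-25,"tz":0,"rx":0,"ry":0,"rz":0},
  {"tx":1,"ty":-25,"tz":0,"rx":0,"ry":0,"rz":0.01},
  {"tx":1,"ty":-25,"tz":0,"rx":0,"ry":0,"rz":0.01},
  {"tx":1,"ty":-25,"tz":0,"rx":0,"ry":0,"rz":0.01},
])

```text
time: 26.15
tool_pos: [497.6, -96.2, 192.8]
tcp_rot: [-3.14, -0.0, 1.416]
contact_force: [1.0, 0.6, -5.0]
grip_width: 13.8
finger_force: 29.9
```

Request:
carry_out([
  {"tx":1,"ty":-25,"tz":0,"rx":0,"ry":0,"rz":0.01},
  {"tx":1,"ty":-25,"tz":0,"rx":0,"ry":0,"rz":0.01},
  {"tx":1,"ty":-25,"tz":0,"rx":0,"ry":0,"rz":0.01},
  {"tx":1,"ty":-25,"tz":0,"rx":0,"ry":0,"rz":0.01},
  {"tx":1,"ty":-25,"tz":0,"rx":0,"ry":0,"rz":0.01},
  {"tx":1,"ty":-25,"tz":0,"rx":0,"ry":0,"rz":0},
  {"tx":1,"ty":-25,"tz":0,"rx":0,"ry":0,"rz":0},
  {"tx":0,"ty":-25,"tz":0,"rx":0,"ry":0,"rz":0},
  {"tx":0,"ty":-25,"tz":0,"rx":0,"ry":0,"rz":0},
  {"tx":0,"ty":-15,"tz":0,"rx":0,"ry":0,"rz":0},
  {"tx":0,"ty":-7,"tz":0,"rx":0,"ry":0,"rz":0},
  {"tx":0,"ty":-3,"tz":0,"rx":0,"ry":0,"rz":0},
])

```text
time: 27.35
tool_pos: [505.0, -344.7, 193.0]
tcp_rot: [-3.141, -0.001, 1.465]
contact_force: [-0.7, -0.3, -4.1]
grip_width: 13.5
finger_force: 29.9
```

Request:
carry_out([
  {"tx":0,"ty":0,"tz":-15,"rx":0,"ry":0,"rz":0},
  {"tx":0,"ty":0,"tz":-25,"rx":0,"ry":0,"rz":0},
  {"tx":0,"ty":0,"tz":-25,"rx":0,"ry":0,"rz":0},
  {"tx":0,"ty":0,"tz":-15,"rx":0,"ry":0,"rz":0},
  {"tx":0,"ty":0,"tz":-8,"rx":0,"ry":0,"rz":0},
  {"tx":0,"ty":0,"tz":-3,"rx":0,"ry":0,"rz":0},
  {"tx":0,"ty":0,"tz":0,"rx":0,"ry":0,"rz":0},
  {"tx":0,"ty":0,"tz":0,"rx":0,"ry":0,"rz":0},
])

```text
time: 28.15
tool_pos: [506.0, -344.6, 103.8]
tcp_rot: [3.14, 0.001, 1.466]
contact_force: [0.1, -0.1, -5.1]
grip_width: 13.9
finger_force: 29.9
```

Request:
carry_out([
  {"tx":0,"ty":0,"tz":-6,"rx":0,"ry":0,"rz":0},
  {"tx":0,"ty":0,"tz":-4,"rx":0,"ry":0,"rz":0},
  {"tx":0,"ty":0,"tz":-2,"rx":0,"ry":0,"rz":0},
  {"tx":0,"ty":0,"tz":0,"rx":0,"ry":0,"rz":0},
  {"tx":0,"ty":0,"tz":0,"rx":0,"ry":0,"rz":0},
])

```text
time: 28.65
tool_pos: [505.5, -344.4, 90.7]
tcp_rot: [3.142, -0.0, 1.466]
contact_force: [0.1, 0.4, -4.5]
grip_width: 13.7
finger_force: 29.9
```

Request:
carry_out([
  {"tx":0,"ty":0,"tz":-1,"rx":0,"ry":0,"rz":0},
  {"tx":0,"ty":0,"tz":0,"rx":0,"ry":0,"rz":0},
])

```text
time: 28.85
tool_pos: [505.5, -344.4, 89.8]
tcp_rot: [3.141, 0.0, 1.466]
contact_force: [-0.7, -0.4, -4.7]
grip_width: 13.8
finger_force: 29.9
```

Request:
carry_out([
  {"tx":0,"ty":0,"tz":-0.6,"rx":0,"ry":0,"rz":0},
  {"tx":0,"ty":0,"tz":0,"rx":0,"ry":0,"rz":0},
])

```text
time: 29.05
tool_pos: [505.5, -344.4, 89.4]
tcp_rot: [3.141, 0.0, 1.466]
contact_force: [0.1, 0.1, -2.6]
grip_width: 14.1
finger_force: 29.9
```

Touching now. A little lower, then release and lift away.

Request:
carry_out([
  {"tx":0,"ty":0,"tz":-0.5,"rx":0,"ry":0,"rz":0},
  {"tx":0,"ty":0,"tz":0,"rx":0,"ry":0,"rz":0},
])

```text
time: 29.25
tool_pos: [505.5, -344.4, 89.4]
tcp_rot: [3.141, 0.0, 1.466]
contact_force: [-2.8, 2.3, 3.9]
grip_width: 13.9
finger_force: 29.9
```

Request:
carry_out([
  {"tx":0,"ty":0,"tz":0,"rx":0,"ry":0,"rz":0},
  {"tx":0,"ty":0,"tz":0,"rx":0,"ry":0,"rz":0},
  {"tx":0,"ty":0,"tz":0,"rx":0,"ry":0,"rz":0},
  {"tx":0,"ty":0,"tz":5,"rx":0,"ry":0,"rz":0},
  {"tx":0,"ty":0,"tz":15,"rx":0,"ry":0,"rz":0},
  {"tx":0,"ty":0,"tz":30,"rx":0,"ry":0,"rz":0},
  {"tx":0,"ty":0,"tz":40,"rx":0,"ry":0,"rz":0},
  {"tx":0,"ty":0,"tz":40,"rx":0,"ry":0,"rz":0},
  {"tx":0,"ty":0,"tz":0,"rx":0,"ry":0,"rz":0},
  {"tx":0,"ty":0,"tz":0,"rx":0,"ry":0,"rz":0},
], gripper=0.5)

```text
time: 30.25
tool_pos: [505.8, -344.7, 219.9]
tcp_rot: [3.139, 0.002, 1.466]
contact_force: [-1.2, 0.2, -1.0]
grip_width: 45.8
finger_force: 0.0
```

Run:
```python
from h import *
st()
S=bot.camera_model("scene");im0=cv2.imread("scene5.png")[:,:,::-1]
im=bot.capture("scene");w=bot.camera_model("wrist");wi=bot.capture("wrist")
cv2.imwrite("wend.png",wi[:,:,::-1])
# rib top should be light patch at expected place; red tab unchanged since k5
for n,X in (("rib",(505.5,-344.4,122)),("end1",(508.5,-316,122)),("end2",(502.5,-373,122)),("lid",(527,-345,110))):
    p=proj(w,X).round().astype(int);print(n,p,wi[p[1],p[0]] if 0<=p[1]<420 else None)
d=np.abs(im.astype(int)-im0).sum(2)
for n,X in (("tab",(461,312,94)),("green",(679,263,60)),("honey",(636,105,50)),("tumb",(622,-30,50))):
    p=proj(S,X).round().astype(int);print(n,p,d[p[1]-4:p[1]+5,p[0]-4:p[0]+5].mean().round(1))
r=(im[...,0]>110)&(im[...,1]<70)&(im[...,2]<70);r[:,:]&=True
c,l,s,ce=cv2.connectedComponentsWithStats(r.astype(np.uint8))
for a,b in zip(s[1:],ce[1:]):
    q=atz(S,b,94)
    if a[4]>5 and q[0]<550 and q[1]>200: print("tab now",q.round(1))
```

```text
{'time': 30.25, 'tool_pos': [505.76, -344.661, 219.851], 'tcp_rot': [3.139, 0.002, 1.466], 'joint_positions': [-0.723, 0.507, 1.282, -0.0, 1.35, -0.618], 'contact_force': [-1.208, 0.235, -0.958], 'grip_width': 45.84}
rib [273 215] [179 175 160]
end1 [273 180] [182 178 163]
end2 [273 249] [175 170 153]
lid [298 209] [180 175 161]
tab [230 291] 2.0
green [202 246] 2.8
honey [250 231] 2.4
tumb [284 214] 2.0
tab now [462.1 311.5  94. ]
```

```bash
python3 -c "
from plant import bot
print(bot.close_job())"
```

```text
the job is handed in; nothing more can be done
None
```

I've handed the job in at about 30 s of the 72 s allowed: the lever is on release, the press is let back on its stop, and the mould is standing on the board. The tumbler, green-lidded jar and honey jar are where they were; the hand-in call gave no verdict.

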